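# Hang the round specimen basket over the drip tray

### The job

On the drain stand, swing the swivel hook round until it points straight out over the white drip tray. Then hang the round specimen basket on the hook by its handle, so that it hangs freely above the tray, and let go; leave the square basket where it stands.

Things in the scene. Friction and masses are not known exactly. Their poses are not given: they have to be found in the camera images.
- round_mid (a point): Centre, half-way up, of the round steel basket: cup 49 mm across, 50 tall, with a rigid flat-strap handle; 125 mm tall in all. z up. The handle arches along y: upright legs (12 mm wide) 54 apart over the outside, 48 inside; grip both legs from above. Top bar's underside 59.5 above this point, cup rim 12.5 below; x points through this open window. Stands upright, 0.09 to 0.18 kg.
- hook_seat (a point): Point on the hook arm's top face, 170 mm above the bench, where the handle's bar must rest; turns with the hook. Level steel arm 10 mm wide, 8 deep; x outward along it, z up. Swivel axis 75 mm behind (-x), its turret rising 12 above the arm's top. Upturned tip 26 to 34 mm ahead, 14 high; collar 25 to 31 mm behind, 8 high. Between them the arm can be pinched from above.
- swivel (a joint): Hook's angle about its post, rad, counter-clockwise from above; 0: arm points along the middle of the tray. Stiff (0.15 N m), stays where left, turns 2.4 either way, starts at 0.7 to 1.4. The drain stand: post on a round foot 80 mm across, fixed to the bench, with a white drip tray (120 mm long, 100 wide, 16 high) reaching out from the foot on one side.
- square_mid (a point): Centre, half-way up, of the other basket, to be left alone: same height, axes and handle, but its cup is rectangular, 60 mm (x) by 48.5 mm. Either basket may stand in either of the two places.

How it is judged (in metres and radians):
On the way, in this order (a step that is already met when the one before it is completed fails the run):
1. the swivel hook points out over the drip tray, within 0.25 rad, and stands still, the basket not yet on it (value of joint swivel between -0.25 and 0.25 rad and velocity of joint swivel between -0.1 and 0.1 rad/s and horizontal distance between round_mid and hook_seat above 0.04 m), for 0.2 s.
2. the round basket's handle bar rests on the hook arm between collar and tip (z of round_mid in the frame of hook_seat between -0.067 and -0.052 m and x of round_mid in the frame of hook_seat between -0.03 and 0.03 m and y of round_mid in the frame of hook_seat between -0.022 and 0.022 m), for 0.2 s.
At the end, for the whole second after the job is handed in: The hook points over the tray within 15 degrees; the round basket hangs on its arm: its centre within 30 mm of the seat along the arm, 22 mm across, 52 to 67 mm below it, within 15 degrees of upright; the square basket is within 30 mm of its place (all of step 2 and value of joint swivel between -0.26 and 0.26 rad and angle between round_mid's own z axis and vertical below 0.26 rad and distance of square_mid from where it was at the start of the episode below 0.03 m); the robot touches nothing.
It fails at once if the square basket is moved more than 30 mm from its place (distance of square_mid from where it was at the start of the episode above 0.03 m).
It also fails if it takes over 58 s, if anything falls off the work surface, if the arm or the gripper's body presses on something with over 40 N, if the wrist force passes 120 N, or if a joint passes its speed limit or range.

### The arm

A 6-joint arm with a two-finger parallel gripper is mounted at the origin on the work surface. World frame = base frame: x ahead of the robot, y to its left, z up, the work surface at z = 0. Lengths are in mm, angles in rad, forces in N, time in s.
With the tool pointing down it reaches from about 275 to 1000 mm from the base axis. Payload 8.4 kg.
Tool frame: the origin (TCP) lies midway between the tips of the shut fingers; the grasp point (between the pads) lies 19 mm behind it; z points along the fingers, y is the line along which they close (so a half turn about z gives the same grasp; the last joint's range is limited). The gripper opens to 85 mm and grips with 20 to 120 N. Pads are 22 mm wide; open, the fingers measure 114 mm over their backs; the gripper's body (76 mm by 85 mm) begins 54 mm behind the grasp point. The pads swing forward as they close: fully open they stand 13 mm farther back than shut.
Start: joints at [-1.183, 0.353, 1.633, -0, 1.155, -0.002], TCP at [237.501, -578.119, 231.281] pointing down, gripper open.
Joint ranges: [-2.63, 2.63], [-0.92, 2.1], [0.06, 2.66], [-1.3, 4.44], [0, 2.69], [-3.02, 3.02]. Speed limits (rad/s): [2.22, 2.22, 2.79, 3.14, 3.14, 3.14].

### API

Orientations are given as [roll, pitch, yaw] about the fixed x, y, z axes, in that order (R = Rz(yaw) Ry(pitch) Rx(roll)).
In Python, from rig import r gives the robot as it stands.
- The arm moves only by the shell command python3 -m inch 'ROWS' [OPENING] [FORCE]. ROWS is JSON, a list that holds one entry, the list of rows, each a list of 6 numbers: the shift along the tool's x, y, z scaled (see below), then the turn, a rotation vector about the tool's x, y, z scaled (see below). In form: [[[tx, ty, tz, wx, wy, wz], ...]]. A call has 1 to 8 rows; each row is the pose to reach, as a shift and turn from the pose commanded when the call began, along the tool's axes at that moment, turning the shorter way round; what a row does not reach only later rows make up. The controller multiplies each number of a shift by 20 cm and each number of a turn by pi rad. A row lasts 1/12 s, in which the tool goes at most 41.7 mm and 7.16 degrees, less where a joint would pass 70% of its speed; a pose out of reach is approached as far as the arm can. A call with a number of a shift or a turn outside -1 to 1 is refused whole. A call with a gripper value outside its range is refused whole. OPENING is the gripper's target within -1 to 1 (fully open at 1, half-way at 0, shut at -1), set as the call begins (- or left out, the last holds). The fingers move at their own pace and stop on an object; FORCE is the grip in N (left out, the last holds). Time passes only in rows, so rows that repeat a pose let the fingers close. It gives the time, the measured TCP pose, the force, the opening and the grip force at its end, in the units of the state.
- r.sense(): the state, without advancing time (a new reading comes with each control period).
- r.grab_frame(name): name is "side" or "top"; returns the picture (384x512x3 uint8, red, green, blue); there is no depth.
- r.camera_info(name): a dict with "K" (3x3 intrinsics, pixels), "rvec" (rotation vector, rad) and "tvec" (3), from world to camera coordinates, as OpenCV has them. Camera axes: x right, y down, z forward; pixel columns grow to the right and rows downward; lengths in mm; the calibration is good to about 2 mm. A picture is of the moment at which its call begins. camera_info takes no time and is no camera call.
- r.sign_off(): hands the job in; it is judged then, once.
The state is a dict: "clock": time; "qpos": joint angles; "qvel": joint speeds; "joint_efforts": joint torques, N m; "eef_pos": TCP position; "tcp_rot": TCP orientation; "contact_force": force on the tool from outside, world axes, zero at the start; "wrist_torque": the same for the moment, N m; "opening": opening from 0.0 (shut) to 1.0 (fully open); "grasp_force": force on a finger pad.
Only numpy, scipy, OpenCV 4.12 (cv2) and the standard library are available. Lean on these libraries where they do the work, as an engineer would, in place of code of your own. Each camera call takes 0.05 s, during which the arm holds its last target. There are 200 camera calls.

## Working session

There is one attempt and no reset: what is moved stays moved. The work goes in short steps, Python scripts to look and compute and a shell command to move; the robot and the scene stay as the last step left them, time stands still between calls to the robot, and variables do not carry over. Pictures are saved under pics/ and viewed, at most 10 in all, crops included, and the job is handed in when it is done.

```bash
mkdir -p pics; ls
python3 - <<'E'
from rig import r
import cv2
for n in("side","top"):
    im=r.grab_frame(n);cv2.imwrite(f"pics/{n}0.png",im[:,:,::-1]);np_=r.camera_info(n);print(n,np_)
print(r.sense())
E
```

```text
pics
side {'K': array([[407.97523418,   0.        , 251.57757337],
       [  0.        , 407.97523418, 187.8053592 ],
       [  0.        ,   0.        ,   1.        ]]), 'rvec': array([ 0.71370044, -2.66341408,  1.03625467]), 'tvec': array([449.57603223, 327.09843534, 715.10706485])}
top {'K': array([[396.45962896,   0.        , 258.70910735],
       [  0.        , 396.45962896, 196.12739284],
       [  0.        ,   0.        ,   1.        ]]), 'rvec': array([ 2.14598946, -2.1057031 ,  0.20142284]), 'tvec': array([-50.29561002, 560.68605035, 783.53412433])}
{'clock': 0.1, 'qpos': array([-1.18342189e+00,  3.53609775e-01,  1.63407144e+00, -5.59600124e-06,
        1.15518835e+00, -2.42180918e-03]), 'qvel': array([-0.00113166, -0.00129643, -0.00179017, -0.00021229, -0.00133748,
        0.00116251]), 'joint_efforts': array([ 3.65742817e-04, -6.06358051e+01, -3.42818606e+01,  4.19174046e-05,
        3.81557198e-03, -2.12440753e-06]), 'eef_pos': array([ 237.32240325, -577.72206946,  230.61246376]), 'tcp_rot': array([-3.14031573e+00,  2.02427685e-06,  3.89798506e-01]), 'contact_force': array([ 0.44719915,  0.22325967, -0.26777601]), 'wrist_torque': array([-0.04734288, -0.03998603,  0.04617747]), 'grasp_force': 0.0, 'opening': 0.9980498299456824}
```

View pics/side0.png

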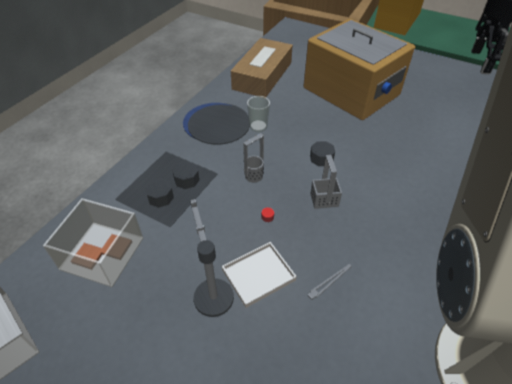

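View pics/top0.png

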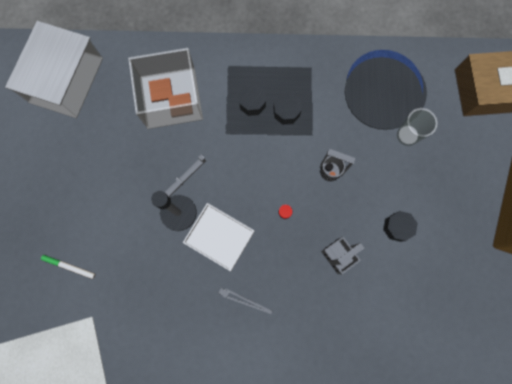

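The side view shows the round basket near (254,160), the square one near (326,190), the hook from (205,250) to (196,205) and the tray at (259,272). In the top view they are the round basket at (335,165), the square one at (344,255), the turret at (161,200), the hook tip at (202,158) and the tray at (219,237). I'll zoom in to get exact pixels.

Run:
```python
import cv2
a=cv2.imread("pics/top0.png")[130:290,140:380];cv2.imwrite("pics/t1.png",cv2.convertScaleAbs(cv2.resize(a,None,fx=3.333,fy=3.333,interpolation=cv2.INTER_CUBIC),alpha=1.7))
a=cv2.imread("pics/side0.png")[125:325,180:360];cv2.imwrite("pics/s1.png",cv2.convertScaleAbs(cv2.resize(a,None,fx=3,fy=3,interpolation=cv2.INTER_CUBIC),alpha=1.7))
```

```text
(no output)
```

View pics/t1.png

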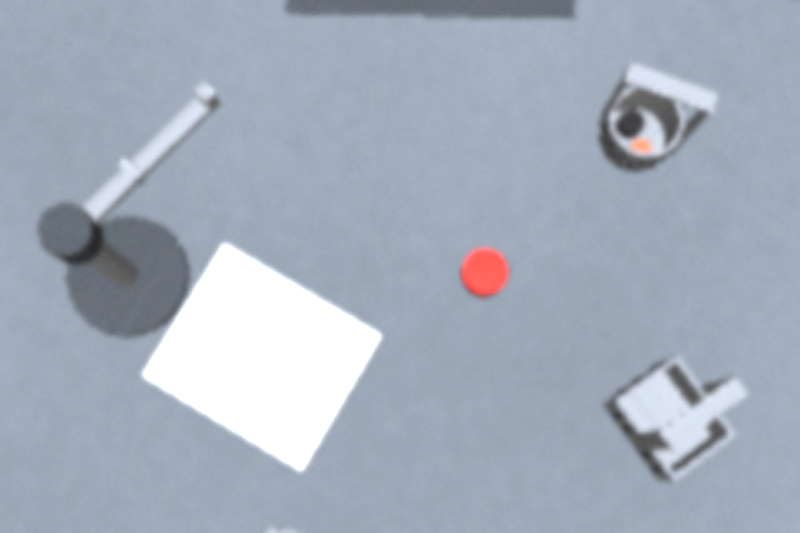

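View pics/s1.png

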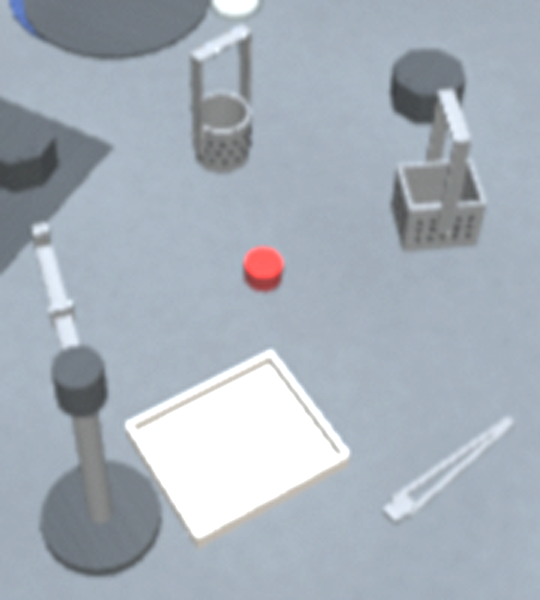

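The zoomed views show the bar of the round basket at top-crop (630,72)-(716,103) and side-crop (195,57)-(249,34). The turret top is at (69,231) and (79,362), the hook tip at (205,93) and (41,231), and the tray corners are clear in both.

```bash
cat > h.py <<'E'
import numpy as np, cv2
from rig import r
CI={n:r.camera_info(n) for n in("side","top")}
def ray(n,uv):
    c=CI[n];R=cv2.Rodrigues(c["rvec"])[0];o=-R.T@c["tvec"]
    return o,R.T@np.linalg.inv(c["K"])@np.array([*uv,1.])
def plane(n,uv,z):
    o,d=ray(n,uv);return o+d*(z-o[2])/d[2]
def tri(ut,us):
    o1,d1=ray("top",ut);o2,d2=ray("side",us)
    s=np.linalg.lstsq(np.c_[d1,-d2],o2-o1,rcond=None)[0]
    a,b=o1+s[0]*d1,o2+s[1]*d2;return (a+b)/2,np.linalg.norm(a-b)
def proj(n,p):
    c=CI[n];return cv2.projectPoints(np.array([p],float),c["rvec"],c["tvec"],c["K"],None)[0].ravel()
E
python3 - <<'E'
from h import *
np.set_printoptions(precision=1,suppress=True)
T=lambda x,y:((x+.5)/3.333-.5+140,(y+.5)/3.333-.5+130)
S=lambda x,y:((x+.5)/3-.5+180,(y+.5)/3-.5+125)
for nm,t,s,z in [("barA",(630,72),(195,57),125),("barB",(716,103),(249,34),125),("turret",(69,231),(79,362),182),("tip",(205,91),(41,230),184),("foot",(128,277),(101,515),10),
 ("tr1",(225,243),None,16),("tr2",(382,335),None,16),("tr3",(303,472),None,16),("tr4",(143,376),None,16),("sqA",(738,385),(452,97),125),("sqB",(672,425),(462,137),125)]:
    print(nm,"top",plane("top",T(*t),z),*( ("side",plane("side",S(*s),z),"tri",*tri(T(*t),S(*s))) if s else ()))
for nm,s in [("1",(126,425)),("2",(272,350)),("3",(348,455)),("4",(198,541))]: print("side tray",plane("side",S(*s),16))
E
```

```text
barA top [ 640.3 -175.3  125. ] side [ 638.7 -174.2  125. ] tri [ 640.3 -175.8  123.3] 1.051692520595466
barB top [ 622.3 -225.6  125. ] side [ 615.8 -218.7  125. ] tri [ 623.2 -228.5  115.4] 3.8521940742434
turret top [528.7 134.6 182. ] side [528.7 134.7 182. ] tri [528.8 134.6 181.9] 0.041672904171842766
tip top [606.6  65.6 184. ] side [603.2  67.  184. ] tri [606.1  65.5 181.4] 2.5744098421340236
foot top [528.8 136.7  10. ] side [527.7 137.6  10. ] tri [528.8 137.    8.1] 0.7443608370220832
tr1 top [551.8  73.   16. ]
tr2 top [493.2 -31.5  16. ]
tr3 top [404.8  17.1  16. ]
tr4 top [463.7 122.2  16. ]
sqA top [ 457.9 -233.7  125. ] side [ 449.2 -230.5  125. ] tri [ 454.7 -236.5  118.3] 7.432813469401261
sqB top [ 434.8 -196.   125. ] side [ 426.5 -194.8  125. ] tri [ 431.3 -197.9  120.8] 7.694177221052465
side tray [548.5  74.6  16. ]
side tray [490.7 -31.4  16. ]
side tray [404.8  19.1  16. ]
side tray [461. 124.  16.]
```

Both views agree:
- **Hook axis:** (528.7, 135.5). The arm is at -41.8° and the tray at -119.3°, so the swivel is about 1.35.
- **Seat:** now at (584.6, 85.5), target (492, 70).
- **Round bar:** centre (631, -200), running along about 70°.

I'll take the tool yaw to 138° and go to the hook.

```bash
cat > plan.py <<'E'
import sys, numpy as np
from scipy.spatial.transform import Rotation as Ro
from rig import r
a=[float(v) for v in sys.argv[1:]]; s=r.sense()
R=Ro.from_euler('xyz',s["tcp_rot"]); p=np.array(s["eef_pos"])
G=Ro.from_euler('xyz',[180,0,a[3]],degrees=True)
np.set_printoptions(precision=4,suppress=True)
print("pos",p,"rpy deg",np.degrees(s["tcp_rot"]),"q",s["qpos"],"clk",s["clock"],"F",s["contact_force"],"op",s["opening"])
print("shift",R.inv().apply(np.array(a[:3])-p)/200,"turn",(R.inv()*G).as_rotvec()/np.pi)
E
R='[0.95,-0.8,0,0,0,-0.3]'; python3 -m inch '[[[0.95,-0.8,0,0,0,-0.3],[0.95,-0.8,0,0,0,-0.3],[0.95,-0.8,0,0,0,-0.3],[0.95,-0.8,0,0,0,-0.3],[0.95,-0.8,0,0,0,-0.3],[0.95,-0.8,0,0,0,-0.3],[0.95,-0.8,0,0,0,-0.3],[0.95,-0.8,0,0,0,-0.3]]]' -0.3; python3 plan.py 584.6 85.5 231 138.2
```

```text
clock: 0.77
eef_pos: [353.3, -355.7, 231.2]
tcp_rot: [-3.141, -0.0, 1.343]
contact_force: [0.7, -0.2, 0.2]
opening: 0.353
grasp_force: 0.0
pos [ 353.3493 -355.6567  231.2127] rpy deg [-179.9853   -0.0255   76.9396] q [-0.7918  0.1602  1.8925  0.0003  1.0894 -0.564 ] clk 0.7667 F [ 0.7237 -0.1957  0.2101] op 0.3525775298063439
shift [2.41   0.6279 0.002 ] turn [ 0.     -0.0002 -0.3403]
```

```bash
python3 -m inch '[[[1,0.3,0,0,0,-0.3],[1,0.3,0,0,0,-0.3],[1,0.3,0,0,0,-0.3],[1,0.3,0,0,0,-0.3],[1,0.3,0,0,0,-0.3],[1,0.3,0,0,0,-0.3],[1,0.3,0,0,0,-0.3],[1,0.3,0,0,0,-0.3]]]' ; python3 plan.py 584.6 85.5 231 138.2
```

```text
clock: 1.43
eef_pos: [458.2, -176.6, 231.0]
tcp_rot: [-3.141, -0.001, 2.284]
contact_force: [-0.0, -0.4, 0.3]
opening: 0.349
grasp_force: 0.0
pos [ 458.2378 -176.5751  230.9613] rpy deg [-179.9797   -0.0341  130.8708] q [-0.3708  0.144   1.9126 -0.      1.0856 -1.0841] clk 1.4333 F [-0.0343 -0.4254  0.3111] op 0.349214472496484
shift [ 0.5775  1.3352 -0.0003] turn [-0.0001 -0.0002 -0.0407]
```

```bash
python3 -m inch '[[[0.29,0.67,0,0,0,-0.04],[0.29,0.67,0,0,0,-0.04],[0.29,0.67,0,0,0,-0.04],[0.29,0.67,0,0,0,-0.04],[0.577,1,0,0,0,-0.04],[0.577,1,0,0,0,-0.04],[0.577,1,0,0,0,-0.04],[0.577,1,0,0,0,-0.04]]]' ; python3 plan.py 584.6 85.5 231 138.2
```

```text
clock: 2.1
eef_pos: [535.7, 41.9, 230.9]
tcp_rot: [-3.141, -0.001, 2.404]
contact_force: [-1.1, -0.3, -0.3]
opening: 0.349
grasp_force: 0.0
pos [535.7195  41.8793 230.8803] rpy deg [-179.9812   -0.0347  137.7466] q [ 0.0751  0.2178  1.8208  0.0002  1.1037 -0.7584] clk 2.1 F [-1.0527 -0.2871 -0.3369] op 0.34911100856571525
shift [-0.0342  0.3258 -0.0007] turn [-0.0001 -0.0002 -0.0025]
```

```bash
python3 -m inch '[[[-0.034,0.326,0,0,0,-0.0025],[-0.034,0.326,0,0,0,-0.0025],[-0.034,0.326,0,0,0,-0.0025],[-0.034,0.326,0.2,0,0,-0.0025],[-0.034,0.326,0.2,0,0,-0.0025],[-0.034,0.326,0.4,0,0,-0.0025],[-0.034,0.326,0.4,0,0,-0.0025],[-0.034,0.326,0.4,0,0,-0.0025]]]' ; python3 plan.py 584.6 85.5 150 138.2
python3 - <<'E'
from rig import r
import cv2,numpy as np
a=r.grab_frame("side")[125:325,150:330,::-1];b=r.grab_frame("top")[100:300,120:320,::-1]
a=cv2.resize(a,(380,422));b=cv2.resize(b,(420,422));cv2.imwrite("pics/m1.png",cv2.convertScaleAbs(np.hstack([a,b]),alpha=1.6))
E
```

```text
clock: 2.77
eef_pos: [582.8, 81.8, 150.5]
tcp_rot: [-3.137, -0.003, 2.407]
contact_force: [0.5, -0.1, 0.5]
opening: 0.344
grasp_force: 0.0
pos [582.7823  81.801  150.5323] rpy deg [-179.7655   -0.1821  137.924 ] q [ 0.137   0.3877  1.7814 -0.0002  0.9778 -0.6993] clk 2.7667 F [ 0.5379 -0.0924  0.5299] op 0.3435829130701936
shift [0.0056 0.0198 0.0026] turn [-0.0013 -0.001  -0.0015]
```

View pics/m1.png

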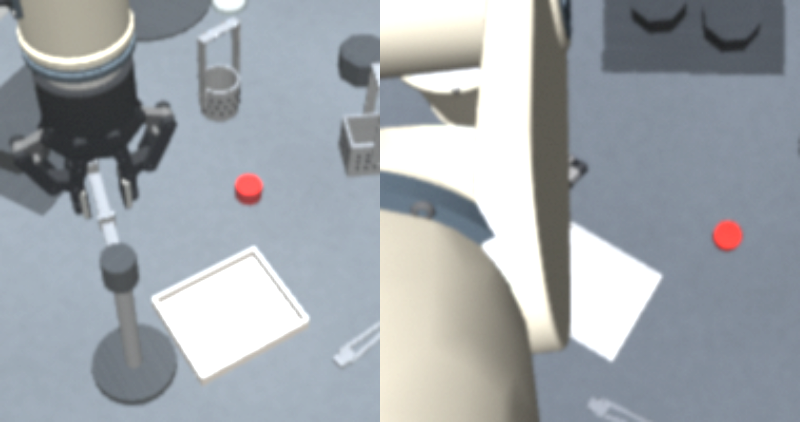

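The fingers straddle the arm between collar and tip (side crop around (100,190)). I'll narrow the fingers, then swing along the arc, with the axis 75 mm along tool +x.

```bash
python3 -m inch '[[[0.005,0.01,0,0,0,0],[0.005,0.01,0,0,0,0],[0.005,0.01,0,0,0,0],[0.005,0.01,0,0,0,0]]]' -0.7 20; python3 -m inch '[[[0.0024,-0.0425,0,0,0,0.036],[0.0096,-0.0844,0,0,0,0.072],[0.0215,-0.1252,0,0,0,0.108],[0.038,-0.1644,0,0,0,0.144],[0.0587,-0.2015,0,0,0,0.181],[0.0836,-0.236,0,0,0,0.2167],[0.0836,-0.236,0,0,0,0.2167],[0.0836,-0.236,0,0,0,0.2167]]]'; python3 plan.py 492 70 150 60.7
```

```text
clock: 3.2
eef_pos: [585.8, 85.4, 152.2]
tcp_rot: [3.141, 0.001, 2.408]
contact_force: [-0.5, 0.4, -0.3]
opening: 0.146
grasp_force: 0.0
clock: 3.87
eef_pos: [541.4, 61.5, 151.7]
tcp_rot: [3.141, 0.0, 1.731]
contact_force: [0.1, 0.1, 0.7]
opening: 0.146
grasp_force: 0.0
pos [541.4365  61.4675 151.6663] rpy deg [179.9782   0.0008  99.1774] q [ 0.1103  0.3221  1.8787  0.      0.9403 -0.0499] clk 3.8667 F [0.0717 0.104  0.6751] op 0.1455803147682231
shift [ 0.0815 -0.2372  0.0082] turn [ 0.0001 -0.      0.2138]
```

```bash
python3 -m inch '[[[0.0024,-0.0425,0,0,0,0.036],[0.0096,-0.0844,0,0,0,0.072],[0.0215,-0.1252,0,0,0,0.108],[0.038,-0.1644,0,0,0,0.144],[0.0587,-0.2015,0,0,0,0.181],[0.0836,-0.238,0,0,0,0.2167],[0.0836,-0.238,0,0,0,0.2167],[0.0836,-0.238,0,0,0,0.2167]]]';  python3 plan.py 492 70 150 60.7
```

```text
clock: 4.53
eef_pos: [492.1, 70.8, 151.5]
tcp_rot: [3.141, -0.0, 1.053]
contact_force: [-0.9, 0.4, -0.2]
opening: 0.146
grasp_force: 0.0
pos [492.1444  70.75   151.4555] rpy deg [179.988   -0.0102  60.3544] q [0.1398 0.2542 1.9777 0.     0.9094 0.6572] clk 4.5333 F [-0.9119  0.3828 -0.178 ] op 0.14586901437828872
shift [-0.0036  0.0012  0.0073] turn [ 0.0001 -0.0001 -0.0019]
```

The swing is done. I'll open a little, lift, and take a quick look to confirm the swivel angle while on the way to the basket.

```bash
python3 -m inch '[[[0,0,0,0,0,0],[0,0,0,0,0,0],[0,0,0,0,0,0],[0,0,-0.2,0,0,0],[0,0,-0.4,0,0,0],[0,0,-0.4,0,0,0],[0,0,-0.4,0,0,0],[0,0,-0.4,0,0,0]]]' -0.3; python3 plan.py 630.5 -200 231 -19.7
```

```text
clock: 5.2
eef_pos: [491.7, 70.4, 231.2]
tcp_rot: [3.142, -0.0, 1.048]
contact_force: [-0.1, -0.5, -0.9]
opening: 0.351
grasp_force: 0.0
pos [491.6944  70.4029 231.186 ] rpy deg [179.9955  -0.0055  60.0177] q [0.1392 0.1524 1.902  0.     1.0871 0.6625] clk 5.2 F [-0.136  -0.5385 -0.8857] op 0.3512322474798273
shift [-0.8243  1.2768  0.001 ] turn [-0.     -0.      0.4429]
```

```bash
python3 -m inch '[[[-0.6,0.95,0,0,0,0.3],[-0.6,0.95,0,0,0,0.3],[-0.6,0.95,0,0,0,0.3],[-0.6,0.95,0,0,0,0.3],[-0.6,0.95,0,0,0,0.3],[-0.6,0.95,0,0,0,0.3],[-0.6,0.95,0,0,0,0.3],[-0.6,0.95,0,0,0,0.3]]]' 1; python3 plan.py 630.5 -200 231 -19.7;  python3 - <<'E'
from rig import r
import cv2,numpy as np
a=r.grab_frame("side")[125:325,180:360,::-1];b=r.grab_frame("top")[130:290,140:400,::-1]
cv2.imwrite("pics/m2.png",cv2.convertScaleAbs(np.hstack([cv2.resize(a,None,fx=1.8,fy=1.8),cv2.resize(b,(468,360))]),alpha=1.6))
E
```

```text
clock: 5.87
eef_pos: [595.6, -129.9, 228.9]
tcp_rot: [-3.141, 0.003, 0.096]
contact_force: [-0.1, 0.4, -0.2]
opening: 1.004
grasp_force: 0.0
pos [ 595.6202 -129.8747  228.8691] rpy deg [-179.9387    0.1921    5.4867] q [-0.2171  0.3334  1.6674 -0.      1.1443  1.2579] clk 5.8667 F [-0.1032  0.4032 -0.2479] op 1.0044173601875512
shift [ 0.14    0.3657 -0.0115] turn [-0.0001  0.0011  0.1399]
```

View pics/m2.png

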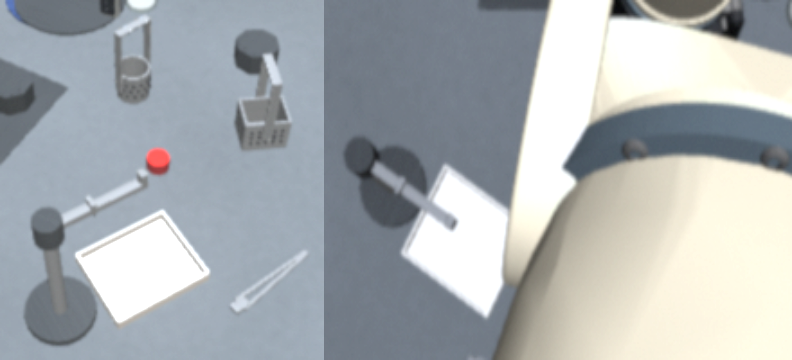

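The hook now points along the tray (side crop, tip at (143,180)). The round basket is untouched. I'll move above it and descend.

```bash
python3 -m inch '[[[0.14,0.366,0,0,0,0.14],[0.14,0.366,0,0,0,0.14],[0.14,0.366,0,0,0,0.14],[0.14,0.366,0,0,0,0.14],[0.14,0.366,0.2,0,0.001,0.14],[0.14,0.366,0.4,0,0.001,0.14],[0.14,0.366,0.4,0,0.001,0.14],[0.14,0.366,0.4,0,0.001,0.14]]]' 1; python3 plan.py 630.5 -200 82 -19.7;  python3 - <<'E'
from h import *
T=((453-324+.5)/1.8-.5+140,(222+.5)/2.25-.5+130);S=((143+.5)/1.8-.5+180,(179+.5)/1.8-.5+125)
for p in (plane("top",T,184),plane("side",S,184)): 
    d=p-[528.7,135.5,0];print(p,np.hypot(*d[:2]),np.degrees(np.arctan2(d[1],d[0])))
a=r.grab_frame("side")[110:240,200:360,::-1]
cv2.imwrite("pics/m3.png",cv2.convertScaleAbs(cv2.resize(a,None,fx=4,fy=4),alpha=1.6))
E
```

```text
clock: 6.63
eef_pos: [629.6, -197.4, 148.9]
tcp_rot: [-3.141, 0.003, -0.333]
contact_force: [0.5, 0.2, 0.4]
opening: 1.0
grasp_force: 0.0
pos [ 629.6387 -197.4141  148.8633] rpy deg [-179.9715    0.1857  -19.0764] q [-0.3064  0.4889  1.621   0.0007  1.0349  1.597 ] clk 6.6333 F [0.5059 0.1773 0.4371] op 0.9998322858583198
shift [0.0094 0.011  0.3343] turn [-0.0002  0.001   0.0035]
[478.0604131   41.86532774 184.        ] 106.45101977901994 -118.40544878624964
[472.37047389  52.76579034 184.        ] 100.08978449373029 -124.24896271537585
```

View pics/m3.png

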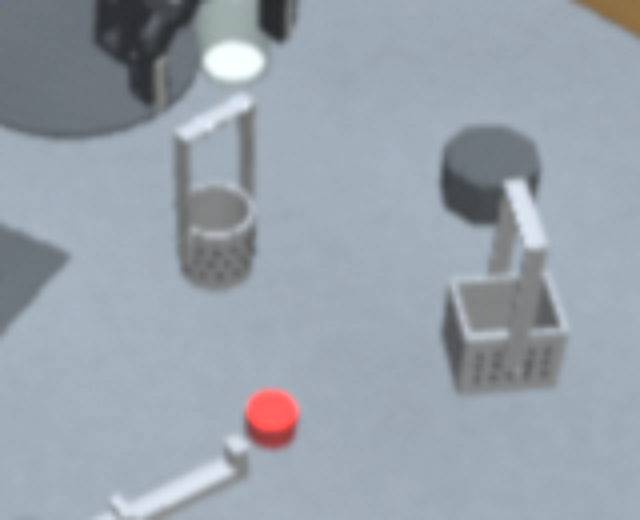

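The fingers at (147,100) and (275,30) line up with the bar (180,132)-(248,100). The swivel reads -118° to -122°, close to the tray's -119°. I'll descend.

```bash
python3 -m inch '[[[0.008,0.008,0.1,0,0.001,0.0035],[0.008,0.008,0.2,0,0.001,0.0035],[0.008,0.008,0.3,0,0.001,0.0035],[0.008,0.008,0.334,0,0.001,0.0035],[0.008,0.008,0.334,0,0.001,0.0035],[0.008,0.008,0.334,0,0.001,0.0035]]]' 1;python3 plan.py 630.5 -200 82 -19.7
python3 - <<'E'
from h import *
print(plane("side",(253.1,138.9),125))
a=r.grab_frame("side")[110:210,200:300,::-1];b=r.grab_frame("top")[130:230,280:400,::-1]
cv2.imwrite("pics/m4.png",cv2.convertScaleAbs(np.hstack([cv2.resize(a,(350,350)),cv2.resize(b,(420,350))]),alpha=1.6))
E
```

```text
clock: 7.18
eef_pos: [634.0, -200.6, 86.3]
tcp_rot: [-3.141, -0.008, -0.346]
contact_force: [0.0, -0.6, 0.6]
opening: 0.999
grasp_force: 0.0
pos [ 633.9592 -200.6427   86.3298] rpy deg [-179.9547   -0.4668  -19.8217] q [-0.309   0.5637  1.6556  0.0006  0.9141  1.6073] clk 7.1833 F [ 0.0142 -0.6155  0.5949] op 0.9988187899977373
shift [-0.0175  0.0029  0.0215] turn [-0.0002 -0.0026 -0.0007]
[ 630.17601326 -198.49285631  125.        ]
```

View pics/m4.png

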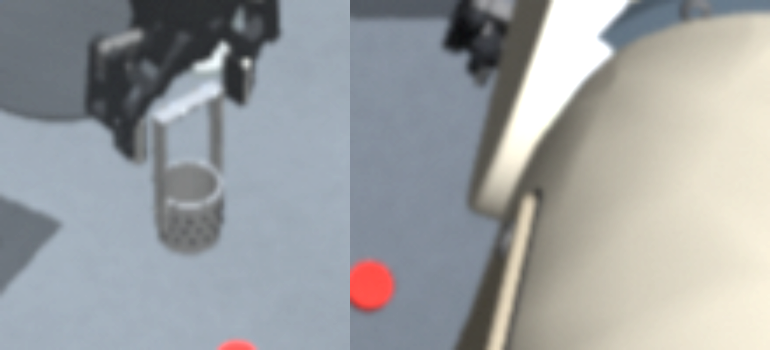

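The fingers straddle the legs and nothing touches. I'll settle, then close.

```bash
python3 -m inch '[[[0,0,0.01,0,0,0],[0,0,0.01,0,0,0],[0,0,0.01,0,0,0],[0,0,0.01,0,0,0],[0,0,0.01,0,0,0],[0,0,0.01,0,0,0],[0,0,0.01,0,0,0],[0,0,0.01,0,0,0]]]' -1 35;python3 plan.py 630.5 -200 182 -19.7
```

```text
clock: 7.95
eef_pos: [633.4, -200.5, 83.2]
tcp_rot: [-3.141, -0.007, -0.347]
contact_force: [0.4, 1.2, 6.0]
opening: 0.626
grasp_force: 37.4
pos [ 633.3702 -200.5139   83.2176] rpy deg [-179.9525   -0.414   -19.8584] q [-0.3091  0.5672  1.6578  0.0007  0.9093  1.6078] clk 7.95 F [0.3749 1.2353 6.0083] op 0.6260423465366842
shift [-0.0108  0.002  -0.494 ] turn [-0.0003 -0.0023 -0.0009]
```

The opening of 53 mm matches the legs, so the grasp is good. I'll lift until the bar's underside is near 199 mm (TCP 160).

```bash
python3 -m inch '[[[0,0,-0.1,0,0,0],[0,0,-0.2,0,0,0],[0,0,-0.3,0,0,0],[0,0,-0.385,0,0,0],[0,0,-0.385,0,0.002,0],[0,0,-0.385,0,0.002,0],[0,0,-0.385,0,0.002,0]]]';python3 plan.py 451 -4 160 60.7
```

```text
clock: 8.53
eef_pos: [631.5, -200.0, 158.1]
tcp_rot: [-3.141, -0.011, -0.347]
contact_force: [-0.2, -0.1, -1.8]
opening: 0.629
grasp_force: 37.7
pos [ 631.4814 -200.0042  158.1168] rpy deg [-179.965    -0.6122  -19.8535] q [-0.3091  0.4758  1.6196  0.0002  1.0355  1.6081] clk 8.5333 F [-0.2314 -0.0716 -1.7511] op 0.6285532039261584
shift [-1.1814 -0.6153 -0.0217] turn [ 0.0022 -0.003  -0.4475]
```

```bash
python3 -m inch '[[[-0.8,-0.41,-0.015,0.002,-0.003,-0.3],[-0.8,-0.41,-0.015,0.002,-0.003,-0.3],[-0.8,-0.41,-0.015,0.002,-0.003,-0.3],[-0.8,-0.41,-0.015,0.002,-0.003,-0.3],[-0.8,-0.41,-0.015,0.002,-0.003,-0.3],[-0.8,-0.41,-0.015,0.002,-0.003,-0.3],[-0.8,-0.41,-0.015,0.002,-0.003,-0.3],[-0.8,-0.41,-0.015,0.002,-0.003,-0.3]]]';python3 plan.py 451 -4 160 60.7
```

```text
clock: 9.2
eef_pos: [508.6, -68.3, 159.2]
tcp_rot: [-3.14, -0.001, 0.604]
contact_force: [0.4, -0.3, -0.9]
opening: 0.625
grasp_force: 38.1
pos [508.584  -68.2601 159.215 ] rpy deg [-179.9192   -0.0487   34.5836] q [-0.1374  0.2668  1.9383  0.002   0.9367  0.8286] clk 9.2 F [ 0.3935 -0.2813 -0.9219] op 0.6248345873605485
shift [-0.0547 -0.428  -0.0034] turn [-0.0004 -0.0004 -0.1451]
```

```bash
python3 -m inch '[[[-0.055,-0.428,-0.005,0,0,-0.145],[-0.055,-0.428,-0.005,0,0,-0.145],[-0.055,-0.428,-0.005,0,0,-0.145],[-0.055,-0.428,-0.005,0,0,-0.145],[-0.055,-0.428,-0.005,0,0,-0.145],[-0.055,-0.428,-0.005,0,0,-0.145],[-0.055,-0.428,-0.005,0,0,-0.145]]]';python3 plan.py 492 70 160 60.7
python3 - <<'E'
from h import *
a=r.grab_frame("side")[125:325,180:330,::-1]
cv2.imwrite("pics/m5.png",cv2.convertScaleAbs(cv2.resize(a,None,fx=3,fy=3),alpha=1.6))
E
```

```text
clock: 9.78
eef_pos: [452.4, -4.3, 160.9]
tcp_rot: [3.141, -0.002, 1.048]
contact_force: [-0.6, -0.6, -2.9]
opening: 0.629
grasp_force: 39.3
pos [452.4159  -4.3322 160.8994] rpy deg [179.9824  -0.098   60.0597] q [-0.0139  0.1736  2.0592  0.0017  0.9078  0.5076] clk 9.7833 F [-0.5812 -0.5504 -2.937 ] op 0.6290190974628728
shift [ 0.4208 -0.014   0.0052] turn [ 0.0001 -0.0005 -0.0036]
```

View pics/m5.png

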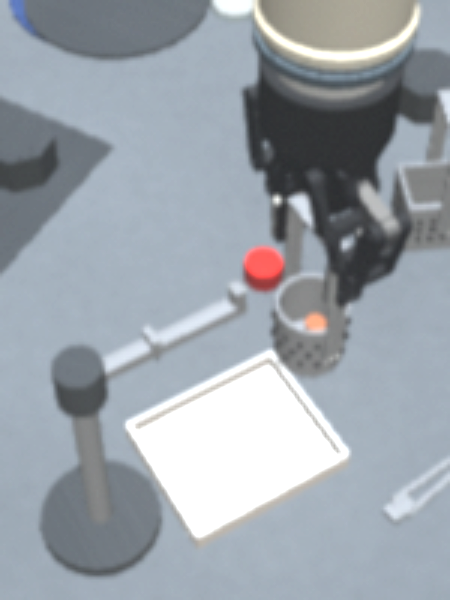

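The basket is upright in the grip. Continuing the arm's line from the tip (237,290), it passes between the legs at x ≈ 295 and 333. I'll thread it on.

```bash
python3 -m inch '[[[0.07,-0.01,0.005,0,0,-0.0036],[0.14,-0.012,0.005,0,0,-0.0036],[0.21,-0.014,0.005,0,0,-0.0036],[0.28,-0.014,0.005,0,0,-0.0036],[0.35,-0.014,0.005,0,0,-0.0036],[0.42,-0.014,0.005,0,0,-0.0036],[0.42,-0.014,0.005,0,0,-0.0036],[0.42,-0.014,0.005,0,0,-0.0036]]]';python3 plan.py 492 70 133 60.7
python3 - <<'E'
from h import *
a=r.grab_frame("side")[125:325,180:330,::-1]
cv2.imwrite("pics/m6.png",cv2.convertScaleAbs(cv2.resize(a,None,fx=3,fy=3),alpha=1.6))
E
```

```text
clock: 10.5
eef_pos: [492.2, 70.8, 160.5]
tcp_rot: [3.141, -0.002, 1.064]
contact_force: [-0.4, 0.8, -1.8]
opening: 0.623
grasp_force: 39.3
pos [492.1567  70.7748 160.5027] rpy deg [179.938   -0.1096  60.9497] q [0.1392 0.2406 1.9713 0.0011 0.9276 0.6456] clk 10.5 F [-0.4292  0.8276 -1.7879] op 0.6234032270888037
shift [-0.004   0.001   0.1375] turn [ 0.0003 -0.0006  0.0014]
```

View pics/m6.png

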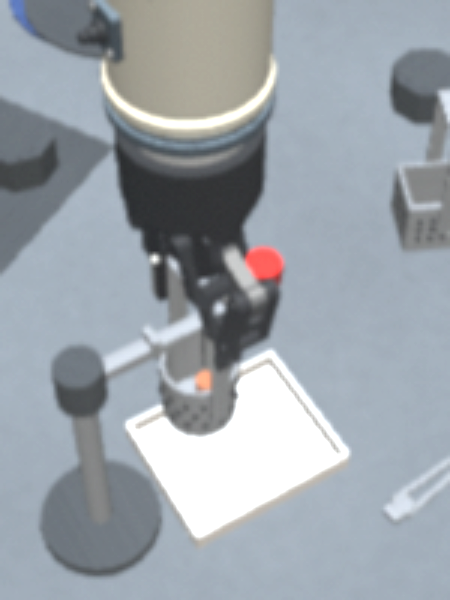

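The arm passes through the window and the hook hasn't moved. That was my last picture, so from here I'll lower by force feedback.

```bash
python3 -m inch '[[[0,0,0.03,0,0,0],[0,0,0.06,0,0,0],[0,0,0.09,0,0,0],[0,0,0.12,0,0,0],[0,0,0.135,0,0,0],[0,0,0.135,0,0,0],[0,0,0.135,0,0,0],[0,0,0.135,0,0,0]]]';python3 -m inch '[[[0,0,0.005,0,0,0],[0,0,0.01,0,0,0],[0,0,0.01,0,0,0]]]'
```

```text
clock: 11.22
eef_pos: [492.1, 70.2, 133.8]
tcp_rot: [3.14, -0.002, 1.063]
contact_force: [0.3, -0.1, -2.4]
opening: 0.625
grasp_force: 39.3
clock: 11.47
eef_pos: [491.9, 70.2, 131.7]
tcp_rot: [3.14, -0.002, 1.063]
contact_force: [-0.2, 0.6, -2.2]
opening: 0.628
grasp_force: 39.3
```

```bash
python3 -m inch '[[[0,0,0.005,0,0,0],[0,0,0.005,0,0,0],[0,0,0.005,0,0,0]]]'; python3 -m inch '[[[0,0,0.005,0,0,0],[0,0,0.005,0,0,0],[0,0,0.005,0,0,0]]]'
```

```text
clock: 11.72
eef_pos: [492.1, 70.2, 131.1]
tcp_rot: [3.14, -0.002, 1.063]
contact_force: [-2.0, -0.1, 4.3]
opening: 0.627
grasp_force: 40.0
clock: 11.97
eef_pos: [492.6, 70.0, 130.9]
tcp_rot: [3.139, -0.003, 1.063]
contact_force: [-3.8, -2.9, 14.1]
opening: 0.623
grasp_force: 41.0
```

It touched at TCP 131, exactly as predicted. I'll ease off, open and lift away.

```bash
python3 -m inch '[[[0,0,-0.006,0,0,0],[0,0,-0.006,0,0,0],[0,0,-0.006,0,0,0]]]'; python3 -m inch '[[[0,0,0,0,0,0],[0,0,0,0,0,0],[0,0,0,0,0,0],[0,0,0,0,0,0],[0,0,0,0,0,0],[0,0,0,0,0,0],[0,0,0,0,0,0],[0,0,0,0,0,0]]]' 0.85;  python3 -m inch '[[[0,0,-0.05,0,0,0],[0,0,-0.1,0,0,0],[0,0,-0.2,0,0,0],[0,0,-0.3,0,0,0],[0,0,-0.45,0,0,0],[0,0,-0.6,0,0,0],[0,0,-0.6,0,0,0],[0,0,-0.6,0,0,0]]]'; python3 plan.py 600 -150 260 60.7
```

```text
clock: 12.22
eef_pos: [492.2, 70.2, 131.1]
tcp_rot: [3.14, -0.003, 1.063]
contact_force: [-0.2, -0.4, 3.6]
opening: 0.627
grasp_force: 39.7
clock: 12.88
eef_pos: [491.9, 70.2, 130.9]
tcp_rot: [3.14, -0.002, 1.063]
contact_force: [0.5, 0.4, -0.2]
opening: 0.928
grasp_force: 0.0
clock: 13.55
eef_pos: [493.0, 70.3, 253.7]
tcp_rot: [3.136, -0.005, 1.063]
contact_force: [-0.9, -0.9, -1.1]
opening: 0.928
grasp_force: 0.0
pos [492.9676  70.2535 253.7087] rpy deg [179.6945  -0.3058  60.8916] q [0.1378 0.1265 1.8789 0.0012 1.1288 0.6454] clk 13.55 F [-0.9003 -0.906  -1.0754] op 0.9279889735756154
shift [-0.7017  1.0035 -0.0299] turn [ 0.0017 -0.0017  0.0011]
```

```bash
python3 -m inch '[[[-0.7,0.95,-0.03,0,0,0],[-0.7,0.95,-0.03,0,0,0],[-0.7,0.95,-0.03,0,0,0],[-0.7,0.95,-0.03,0,0,0],[-0.7,0.95,-0.03,0,0,0],[-0.7,0.95,-0.03,0,0,0],[-0.7,0.95,-0.03,0,0,0],[-0.7,0.95,-0.03,0,0,0]]]'
python3 - <<'E'
from h import *
old=cv2.imread("pics/side0.png");n=r.grab_frame("side")[:,:,::-1]
cv2.imwrite("pics/e.png",n)
m=(cv2.absdiff(old,n).max(2)>25).astype(np.uint8); m[:,:180]=0;m[:,310:]=0;m[:190]=0;m[310:]=0
k,l,st,c=cv2.connectedComponentsWithStats(m)
for i in range(1,k):
    if st[i,4]>25: print("diff",st[i],c[i])
u=np.array([np.cos(np.radians(-119.3)),np.sin(np.radians(-119.3)),0]);v=np.array([-u[1],u[0],0]);s=np.array([492,70,0])
for nm,p in [("barA",s+27*v+[0,0,173]),("barB",s-27*v+[0,0,173]),("cupbot",s+[0,0,48]),("rim",s+[0,0,98]),("tip",s+30*u+[0,0,184]),("collar",s-28*u+[0,0,178])]: print(nm,proj("side",p).round(1))
g=cv2.cvtColor(n,cv2.COLOR_BGR2GRAY)
for y in range(206,280,3): print(y,*(f"{x:3d}" for x in g[y,212:272:2]))
E
```

```text
clock: 14.22
eef_pos: [589.1, -145.9, 255.6]
tcp_rot: [-3.141, -0.002, 1.06]
contact_force: [0.1, 0.5, 0.1]
opening: 0.923
grasp_force: 0.0
diff [193 208  11  20  82] [197.45121951 217.97560976]
diff [237 219  25  23 195] [248.47179487 229.45641026]
diff [200 231   6   9  35] [202.25714286 235.42857143]
diff [228 232  16   7  55] [235.6        235.21818182]
diff [236 236   9   9  34] [240.08823529 240.23529412]
diff [215 239  14  10  59] [221.20338983 243.        ]
diff [234 242  27  37 714] [247.80812325 261.28851541]
barA [237.1 220. ]
barB [252.5 241.3]
cupbot [245.9 268.3]
rim [245.4 254.2]
tip [259.3 219.6]
collar [230.5 235.4]
206 107 108 108 109 108 108 108 108 108 109 109 108 108 108 109 109 109 108 108 106 107 107 106 106 107 107 107 107 107 107
209 108 108 108 108 110 109 108 108 108 108 108 108 108 108 109 109 108 109 109 108 107 107 107 107 107 108 105 104 104 105
212 108 108 108 109 109 109 109 108 108 108 109 109 108 108 107 107 108 108 108 107 107 106 108 108 106 103 104 104 104 104
215 107 108 109 107 107 107 107 108 108 107 108 109 109 108 109 108 109 109 110 109 108
[... 1940 characters left out ...]
 122 101  68  82 113 134 137 107  99 114  85  84  82  65 165 219 219 218 218 219
266  76 102 107 107 107 171 164 120 126 166 203 212  96  59  77  79  85  87  88  84  83  83  83  78 199 219 219 219 218 218
269  76 100 106 107 107 105 193 203 217 219 218 216 118  72  70  66  79  83  69  77  84  83  80  98 212 219 218 218 219 218
272  76  95 105 106 106 105 104 198 219 218 218 219 206  86  69  80  78  66  81  80  82  74  84 181 219 218 218 218 219 218
275  78  86 107 106 105 106 103 114 204 218 218 218 219 197 125  87  72  81  75  74  83 116 188 219 218 218 218 218 218 218
278  80  77  91  95 101 105 106 104 117 207 218 218 218 218 219 215 193 189 186 195 211 219 219 219 218 219 219 218 218 218
```

The measured bar, from (239,220) to (256,240), crosses the arm within about 6 mm of the seat. The cup hangs straight below it over the tray, the tip is at its predicted pixel, and the gripper is clear. Handing in.

```bash
python3 -c "
from rig import r
print(r.sign_off())"
```

```text
the job is handed in; nothing more can be done
None
```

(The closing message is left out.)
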